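# Swap the antennas on the bench tester and start the test

### The job

Push the flat antenna off the round metal test plate and across the bench until it lies wholly inside the empty tape ring, then push the domed antenna over so that it sits wholly on the test plate; slide both flat on the bench without lifting or tipping them, and leave the meter, spool, screwdriver and spray can where they are. Only then throw the tester's power lever all the way over, away from the robot, and after that press the test button fully down and let it come back up. Both antennas must still be in their places at the end.

Things in the scene. Friction and masses are not known exactly. Their poses are not given: they have to be found in the camera images.
- flat_antenna: Flat white round antenna housing, a disc 110 mm in diameter and 43 mm high (side upright up to 38 mm), about 0.4 kg, loose, too wide to grip. Starts on the test plate. Origin: centre of its underside; z up.
- domed_antenna: Domed white round antenna housing, 110 mm in diameter, upright side up to 30 mm, then a dome to 63 mm at the middle, about 0.45 kg, loose, too wide to grip. Starts on the bench to one side (left or right) of the tester. Origin: centre of its underside; z up.
- tape_ring: Ring of pale tape stuck flat on the bench, inner diameter 134 mm, outer 146 mm, no height to speak of; empty at the start, on the other side of the tester from the domed antenna. An antenna lies wholly inside if its centre is within 12 mm of the ring's centre. Origin: centre of the ring, on the bench.
- station: The fixed tester. Origin: centre of its test plate, on the bench. Its x axis points from the plate to the control box (roughly away from the robot), z up. The control box is a grey box 110 mm (x) by 300 mm (y) by 50 mm high, centred 200 mm from the plate along x; on its top stand the lever (at y = +95 mm) and the button (at y = -95 mm).
- plate_centre (a point): Centre of the test plate, a bare metal disc 134 mm in diameter flush with the bench (an antenna slides on and off freely). An antenna sits wholly on it if its centre is within 12 mm of this point.
- power_lever (a joint): Angle of the power lever in rad: 0 = leaning towards the plate and the robot (off), 1.0 = all the way over, away from the robot (on). It stays where it is left; it turns about the station's y axis.
- power_lever_tip (a point): Tip of the power lever, a steel rod about 70 mm long on a black block on the control box. It swings along the station's +x as the lever goes on, some 70 mm in all, a little higher in mid-swing.
- test_button (a joint): Travel of the test button in m: 0 = up, 0.006 = fully down (5 N).
- test_button_top (a point): Middle of the top face of the test button, 32 mm in diameter, on a black housing on the control box; it is pressed straight down and springs back.
- multimeter: Bystander: yellow hand meter, 150 x 75 x 34 mm, loose. Origin: centre of its underside, x along its length.
- solder_spool: Bystander: metal spool, 54 mm in diameter, 46 mm high, loose. Origin: centre of its underside.
- screwdriver: Bystander: screwdriver lying at the right of the bench, along x of its frame, loose. Origin: its middle, at the underside.
- air_duster: Bystander: upright spray can, 66 mm in diameter, 200 mm high, loose. Origin: centre of its underside.
Mind the look-alikes: they are no part of the job. What is shaped like the flat_antenna but green or turquoise is not meant.

How it is judged:
On the way, in this order (a step that is already met when the one before it is completed fails the run):
1. the flat antenna rests wholly inside the tape ring, power still off (horizontal distance between flat_antenna and tape_ring below 0.013 m and linear speed of flat_antenna below 0.01 m/s and height (world z) of flat_antenna below 0.006 m), for 0.2 s.
2. the domed antenna rests wholly on the test plate (horizontal distance between domed_antenna and plate_centre below 0.013 m and linear speed of domed_antenna below 0.01 m/s and height (world z) of domed_antenna below 0.006 m), for 0.2 s.
3. the power lever is all the way over (value of joint power_lever above 0.85 rad), for 0.1 s.
4. the test button is fully down (value of joint test_button above 0.005 m), for 0.05 s.
5. the test button is up again (value of joint test_button below 0.0015 m), for 0.1 s.
At the end, for the whole second after the job is handed in: The flat antenna rests on the bench with its centre within 13 mm of the tape ring's centre, the domed antenna within 13 mm of the plate's centre, the power lever is over (beyond 0.85 rad) and the test button is up (under 1.5 mm) (all of step 1 and all of step 2 and value of joint power_lever above 0.85 rad and value of joint test_button below 0.0015 m); the robot touches nothing.
It fails at once if an antenna is lifted off the bench (15 mm) or tipped (0.25 rad) (height (world z) of any of flat_antenna, domed_antenna above 0.015 m or angle between any of flat_antenna, domed_antenna's own z axis and vertical above 0.25 rad).
It fails at once if the meter, spool, screwdriver or can is moved more than 30 mm (distance of any of multimeter, solder_spool, screwdriver, air_duster from where it was at the start of the episode above 0.03 m).
It fails at once if the test button is pressed before the power is on (value of joint test_button above 0.004 m and value of joint power_lever below 0.7 rad).
It also fails if it takes over 67 s, if anything falls off the work surface, if the arm or the gripper's body presses on something with over 40 N, if the wrist force passes 120 N, or if a joint passes its speed limit or range.

### The arm

A 7-joint arm with a two-finger parallel gripper is mounted at the origin on the work surface. World frame = base frame: x ahead of the robot, y to its left, z up, the work surface at z = 0. Lengths are in m, angles in rad, forces in N, time in s.
With the tool pointing down it reaches from about 0.4 to 0.85 m from the base axis. Payload 10.4 kg.
Tool frame: the origin (TCP) lies midway between the tips of the shut fingers; the grasp point (between the pads) lies 19 mm behind it; z points along the fingers, y is the line along which they close (so a half turn about z gives the same grasp; the last joint's range is limited). The gripper opens to 87 mm and grips with 3 to 60 N. Pads are 19 mm wide; open, the fingers measure 117 mm over their backs; the gripper's body (75 mm by 190 mm) begins 51 mm behind the grasp point.
Start: joints at [1.292, 0.332, -0.065, 1.46, 0.022, 1.35, -0.088], TCP at [0.158, -0.605, 0.223] pointing down, gripper open.
Joint ranges: [-2.6, 2.6], [-0.5, 2.12], [-1.47, 1.34], [0.16, 2.42], [-1.27, 4.41], [0.06, 2.06], [-2.6, 2.6]. Speed limits (rad/s): [2.22, 2.22, 2.79, 2.79, 3.14, 3.14, 3.14].

### API

Orientations are given as a unit quaternion [w, x, y, z].
In Python, from rig import arm, eyes, finish_job gives the robot as it stands. The module is installed in compiled form; this text tells all that it offers.
- The arm moves only by the tool carry_out, never from a script. Its argument "rows" is a list of rows, each a list of 3 entries, a list of its own where there are three numbers: the finger opening in mm, from 0 to 87, then the shift along the tool's x, y, z in mm, then the turn, a rotation vector about the tool's x, y, z in rad. A call has 1 to 12 rows; each row shifts and turns the commanded pose from where the row before left it, along the tool's axes as they then stand; what a row does not reach is not made up. A row lasts 1/12 s, in which the tool goes at most 41.7 mm and 7.16 degrees, less where a joint would pass 70% of its speed; a pose out of reach is approached as far as the arm can. A call with a gripper value outside its range is refused whole. The fingers move at their own pace and stop on an object; "force" is the grip in N (left out, the last holds). Time passes only in rows, so rows that do not move let the fingers close. It gives the time, the measured TCP pose, the force, the opening and the grip force at its end, in the units of the state.
- arm.get_obs(): the state, without advancing time (a new reading comes with each control period).
- eyes.get_image(name): name is "scene" or "top" or "wrist"; returns a dict with "frame" (400x640x3 uint8, red, green, blue), "range_z" (400x640 float32, m along the optical axis (not along the pixel's ray), 0 where there is no reading), "vertical_fov" (degrees; the focal length in pixels is half the picture's height over the tangent of half this angle, whatever the lens; pixels are square), "cx", "cy" (the principal point, pixels), "cam_to_world" (4x4, takes a point from camera to world coordinates); the wrist camera has in their place "mount" (4x4, takes a point from camera to tool coordinates, whose origin is the TCP and whose axes are the flange's). Camera axes: x right, y up, looking along -z (the intrinsics and any distortion apply to the point x, -y, -z); pixel columns grow to the right and rows downward; lengths in m; the calibration is good to about 2 mm. A picture is of the moment at which its call begins: read the wrist's pose just before it.
- finish_job(): hands the job in; it is judged then, once.
The state is a dict: "clock": time; "qpos": joint angles; "qvel": joint speeds; "joint_torque": joint torques, N m; "ee_pos": TCP position; "orientation": TCP orientation; "ft_force": force on the tool from outside, world axes, zero at the start; "wrist_torque": the same for the moment, N m; "opening": opening from 0.0 (shut) to 1.0 (fully open); "grasp_force": force on a finger pad.
Only numpy, scipy, OpenCV 4.12 (cv2) and the standard library are available. Lean on these libraries where they do the work, as an engineer would, in place of code of your own. Each camera call takes 0.05 s, during which the arm holds its last target. There are 200 camera calls.

## Working session

There is one attempt and no reset: what is moved stays moved. The work goes in short steps, Python scripts to look and compute and a tool call to move; the robot and the scene stay as the last step left them, time stands still between calls to the robot, and variables do not carry over. Pictures are saved under pics/ and viewed, at most 10 in all, crops included, and the job is handed in when it is done.

Besides the shell and the picture viewer there is one more tool, called after ">>>" as name([rows], argument=value, ...), one row to a line, values as JSON. carry_out: Moves the arm, as the interface text tells. Its arguments: {"type":"object","properties":{"rows":{"type":"array","items":{"type":"array"}},"force":{"type":"number"}},"required":["rows"]}

```bash
mkdir -p pics; python3 - <<'E'
from rig import arm, eyes
import cv2, numpy as np, pickle
print(arm.get_obs())
for n in ("scene","top"):
    d=eyes.get_image(n); cv2.imwrite(f"pics/{n}0.png",d["frame"][:,:,::-1]); pickle.dump(d,open(f"{n}0.pkl","wb"))
    print(n,{k:v for k,v in d.items() if k not in("frame","range_z")})
E
```

```text
{'clock': 0.0, 'qpos': array([ 1.29238489,  0.33287411, -0.06467333,  1.46090976,  0.02161341,
        1.34987271, -0.08851704]), 'qvel': array([0.00060461, 0.00030501, 0.00115963, 0.00072319, 0.00140527,
       0.00042368, 0.00031096]), 'joint_torque': array([-8.67384115e-04, -6.23263764e+01,  2.37506378e-02, -3.89886940e+01,
       -6.13763882e-02,  3.99234553e-02,  1.64228986e-04]), 'ee_pos': array([ 0.15802794, -0.60431606,  0.22176753]), 'orientation': array([-6.72001706e-04,  9.91832188e-01,  1.27547805e-01, -1.28282485e-04]), 'ft_force': array([-0.08907914,  0.3453798 , -0.89320658]), 'wrist_torque': array([0.01351785, 0.05502107, 0.02978654]), 'grasp_force': 0.0, 'opening': 0.9987208198145315}
scene {'vertical_fov': 56.817394440727966, 'cx': 324.563444404889, 'cy': 205.35981100474058, 'cam_to_world': array([[ 0.50161387, -0.55341236,  0.66491976,  1.30452618],
       [ 0.86487929,  0.30378284, -0.39962456, -0.42971076],
       [ 0.01916596,  0.77553255,  0.63101658,  0.85571117],
       [ 0.        ,  0.        ,  0.        ,  1.        ]])}
top {'vertical_fov': 57.04827159292152, 'cx': 317.49027820939256, 'cy': 197.39725223019008, 'cam_to_world': array([[ 0.02917148,  0.99552164, -0.0899205 ,  0.42846162],
       [-0.99957259,  0.02888085, -0.00453184,  0.02065097],
       [-0.00191456,  0.09001427,  0.99593864,  1.09993028],
       [ 0.        ,  0.        ,  0.        ,  1.        ]])}
```

View pics/scene0.png

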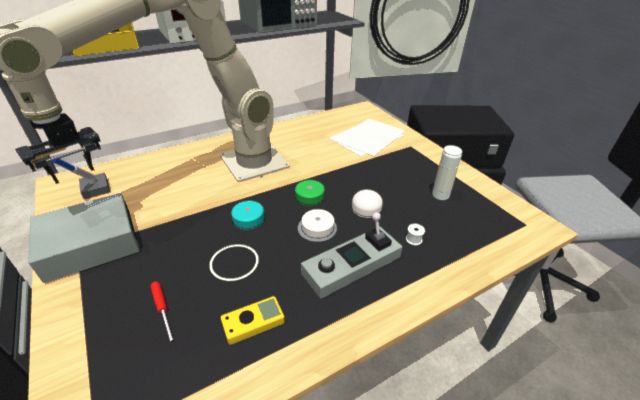

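View pics/top0.png

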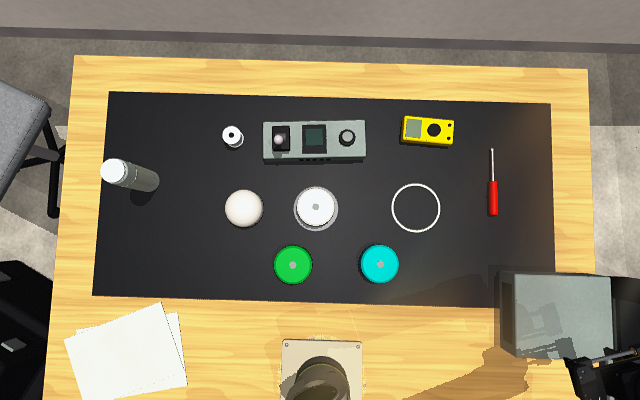

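The scene picture agrees with the top picture. In the top picture:
- flat white antenna on the plate at (316,207)
- look-alikes: green disc (293,265) and turquoise disc (379,264), plus the domed antenna (244,208)
- tape ring (416,208)
- lever (280,138), button (347,137)
- meter (428,130), spool (232,135), screwdriver (492,185), can (115,172)
- a grey box at lower right, next to the gripper

The flat white one at (316,207) is the target. I'll check it in a close crop and measure.

```bash
cat > h.py <<'E'
import numpy as np, cv2, pickle
def cloud(d):
    h,w=d["range_z"].shape; f=h/2/np.tan(np.radians(d["vertical_fov"]/2)); z=d["range_z"]
    v,u=np.mgrid[:h,:w]
    P=np.stack([(u-d["cx"])/f*z,-(v-d["cy"])/f*z,-z],-1)
    M=d["cam_to_world"]; return P@M[:3,:3].T+M[:3,3]
def circ(p):
    A=np.c_[2*p,np.ones(len(p))]; s=np.linalg.lstsq(A,(p**2).sum(1),rcond=None)[0]
    return s[:2],np.sqrt(s[2]+s[0]**2+s[1]**2)
E
python3 - <<'E'
from h import *
for n in("top","scene"):
    d=pickle.load(open(n+"0.pkl","rb")); W=cloud(d); 
    if n=="top":
        for nm,(u,v) in dict(flat=(316,200),dome=(244,208),green=(293,259),turq=(379,257),bench=(340,240),boxr=(560,310),lever=(280,138),button=(347,137),ctl=(330,152),spool=(232,130),can=(112,170),meter=(428,130),sd=(492,200),blk=(600,360)).items(): print(nm,W[v,u].round(4))
        def ob(u0,u1,v0,v1,zl,zh):
            s=W[v0:v1,u0:u1].reshape(-1,3); s=s[(s[:,2]>zl)&(s[:,2]<zh)]
            r=cv2.minEnclosingCircle(s[:,:2].astype(np.float32)); return r,len(s)
        print("flat",ob(285,345,180,235,.02,.1)); print("dome",ob(215,275,180,235,.012,.1))
        print("green",ob(265,320,235,295,.02,.1)); print("turq",ob(350,410,235,295,.02,.1))
        s=W[100:175,255:375].reshape(-1,3); s=s[(s[:,2]>.04)&(s[:,2]<.056)]; print("ctl",cv2.minAreaRect(s[:,:2].astype(np.float32)))
        g=d["frame"].min(2)
        m=np.zeros(g.shape,bool); m[175:240,383:447]=g[175:240,383:447]>110
        print("ring",circ(W[m][:,:2]),W[m][:,2].mean())
        s=W[110:165,265:297].reshape(-1,3); s=s[s[:,2]>.06]; print("lev",s[s[:,2].argsort()[-12:]].round(3))
        s=W[120:150,335:360].reshape(-1,3); s=s[s[:,2]>.06]; print("but",s.mean(0),s.max(0),s.min(0))
        s=W[250:400,490:640].reshape(-1,3);s=s[(s[:,2]>.05)&(s[:,2]<.13)];print("boxr",s.min(0),s.max(0))
        c=cv2.resize(d["frame"][100:290,210:460],None,fx=3.2,fy=3.1,interpolation=cv2.INTER_CUBIC)
        cv2.imwrite("pics/crop.png",c[:,:,::-1])
    else:
        for nm,(u,v) in dict(flat=(318,216),lev=(377,216),but=(326,264),bench=(300,245),ctl=(325,285)).items(): print(nm,W[v,u].round(4))
E
```

```text
flat [0.5161 0.0295 0.0441]
dome [0.4862 0.2325 0.0599]
green [0.3461 0.09   0.0418]
turq [ 0.3589 -0.1545  0.0411]
bench [ 0.4027 -0.0449 -0.0007]
boxr [ 0.2361 -0.6318  0.0916]
lever [0.6683 0.1282 0.1496]
button [ 0.6964 -0.0536  0.0714]
ctl [ 0.6572 -0.007   0.046 ]
spool [0.7148 0.2817 0.0439]
can [0.5632 0.5357 0.199 ]
meter [ 0.7331 -0.2942  0.0373]
sd [ 0.533  -0.487   0.0219]
blk [ 0.1785 -0.5712  0.3085]
flat (((0.4976307153701782, 0.03137575089931488), 0.054849278181791306), 1116)
dome (((0.4881978929042816, 0.24084267020225525), 0.05511675402522087), 1132)
green (((0.3299369513988495, 0.09146822988986969), 0.05519586801528931), 1175)
turq (((0.3401702046394348, -0.1563342660665512), 0.05514940619468689), 1187)
ctl ((0.6948630213737488, 0.04061579704284668), (0.11212985217571259, 0.29896998405456543), 2.9552009105682373)
ring (array([ 0.50654394, -0.26794524]), np.float64(0.07016856653503191)) 0.0004396023366376102
lev [[0.671 0.134 0.15 ]
 [0.66  0.136 0.15 ]
 [0.67  0.139 0.15 ]
 [0.662 0.141 0.151]
 [0.657 0.135 0.152]
 [0.665 0.141 0.152]
 [0.667 0.13  0.153]
 [0.667 0.133 0.155]
 [0.428 0.021 1.1  ]
 [0.428 0.021 1.1  ]
 [0.428 0.021 1.1  ]
 [0.428 0.021 1.1  ]]
but [ 0.6947412  -0.05248617  0.07787598] [0.72208801 0.02065097 1.09993028] [ 0.42846162 -0.07462579  0.06002439]
boxr [ 0.10898453 -0.77079689  0.05000419] [ 0.3296769  -0.50387262  0.10115669]
flat [0.4846 0.0383 0.0411]
lev [0.6751 0.1297 0.147 ]
but [ 0.7045 -0.0596  0.0692]
bench [ 0.5386 -0.0586 -0.002 ]
ctl [ 0.7504 -0.089   0.0445]
```

View pics/crop.png

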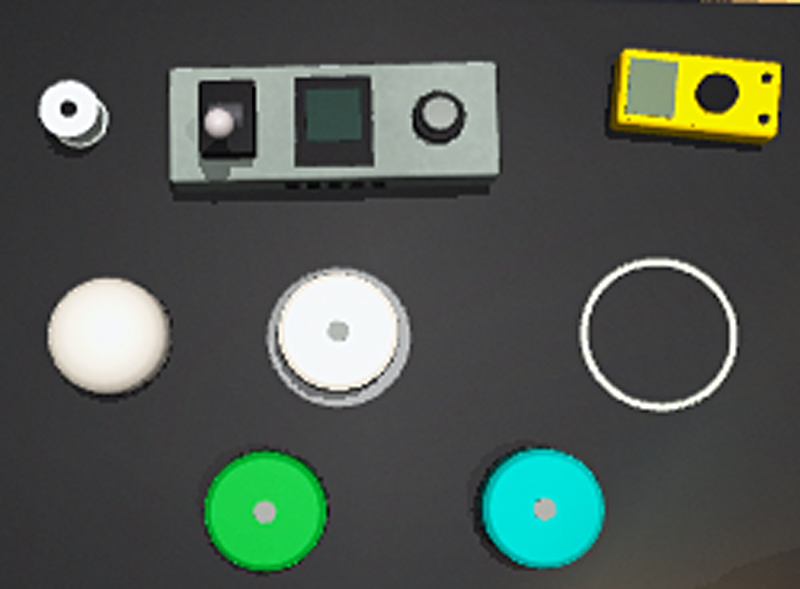

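The crop confirms it: the flat white antenna at crop (339,330), on the metal plate, is the one to push. Green at crop (265,511) and turquoise at crop (545,509) are decoys. The sizes check out: disc radius 55 mm, ring mid-radius 70 mm, box 112 x 299 mm. Next I plan the approach.

```bash
cat >> h.py <<'E'
def pose():
    from rig import arm
    o=arm.get_obs(); w,x,y,z=o["orientation"]
    return o["ee_pos"], np.arctan2(2*(x*y+w*z),1-2*(y*y+z*z)), o
def plan(p,psi,tgt,psit,n,op):
    "n rows for tool-down motion; rounds to mm / 0.001 rad, prints them"
    p=np.array(p,float); out=[]
    for k in range(n,0,-1):
        d=(np.array(tgt)-p)/k*1e3; c,s=np.cos(psi),np.sin(psi)
        t=np.round([c*d[0]+s*d[1],s*d[0]-c*d[1],-d[2]]); r=round((psi-psit)/k,3)
        out.append([op,[int(v) for v in t],[0,0,r]])
        p+=np.array([c*t[0]+s*t[1],s*t[0]-c*t[1],-t[2]])/1e3; psi-=r
    print(str(out).replace(" ","")); return p,psi
E
python3 - <<'E'
from h import *
p,a,o=pose(); print(p,a)
a1=plan(p,a,[.5,-.30,.22],1.0,12,60)
a2=plan(*a1,[.495,.113,.16],1.60,12,60)
print(a2)
E
```

```text
[ 0.15803447 -0.60435876  0.22183094] 0.25583531606464893
[[60,[34,-17,0],[0,0,np.float64(-0.062)]],[60,[35,-15,0],[0,0,np.float64(-0.062)]],[60,[36,-13,0],[0,0,np.float64(-0.062)]],[60,[37,-11,0],[0,0,np.float64(-0.062)]],[60,[37,-8,0],[0,0,np.float64(-0.062)]],[60,[38,-6,0],[0,0,np.float64(-0.062)]],[60,[38,-4,0],[0,0,np.float64(-0.062)]],[60,[38,-2,0],[0,0,np.float64(-0.062)]],[60,[38,1,0],[0,0,np.float64(-0.062)]],[60,[38,3,1],[0,0,np.float64(-0.062)]],[60,[38,6,0],[0,0,np.float64(-0.062)]],[60,[37,8,1],[0,0,np.float64(-0.062)]]]
[[60,[29,-19,5],[0,0,np.float64(-0.05)]],[60,[30,-18,5],[0,0,np.float64(-0.05)]],[60,[30,-16,5],[0,0,np.float64(-0.05)]],[60,[31,-14,5],[0,0,np.float64(-0.05)]],[60,[32,-13,5],[0,0,np.float64(-0.05)]],[60,[33,-11,5],[0,0,np.float64(-0.05)]],[60,[33,-10,5],[0,0,np.float64(-0.05)]],[60,[33,-8,5],[0,0,np.float64(-0.05)]],[60,[34,-6,5],[0,0,np.float64(-0.05)]],[60,[34,-5,5],[0,0,np.float64(-0.05)]],[60,[34,-3,5],[0,0,np.float64(-0.05)]],[60,[35,-1,5],[0,0,np.float64(-0.05)]]]
(array([0.49487497, 0.11330695, 0.15983094]), np.float64(1.59983531606465))
```

>>> carry_out([
  [60, [34, -17, 0], [0, 0, -0.062]],
  [60, [35, -15, 0], [0, 0, -0.062]],
  [60, [36, -13, 0], [0, 0, -0.062]],
  [60, [37, -11, 0], [0, 0, -0.062]],
  [60, [37, -8, 0], [0, 0, -0.062]],
  [60, [38, -6, 0], [0, 0, -0.062]],
  [60, [38, -4, 0], [0, 0, -0.062]],
  [60, [38, -2, 0], [0, 0, -0.062]],
  [60, [38, 1, 0], [0, 0, -0.062]],
  [60, [38, 3, 1], [0, 0, -0.062]],
  [60, [38, 6, 0], [0, 0, -0.062]],
  [60, [37, 8, 1], [0, 0, -0.062]],
])

```text
clock: 1.1
ee_pos: [0.5016, -0.2989, 0.2205]
orientation: [0.0, 0.877, 0.481, -0.0]
ft_force: [1.7, -0.6, -0.7]
opening: 0.691
grasp_force: 0.0
```

>>> carry_out([
  [60, [29, -19, 5], [0, 0, -0.05]],
  [60, [30, -18, 5], [0, 0, -0.05]],
  [60, [30, -16, 5], [0, 0, -0.05]],
  [60, [31, -14, 5], [0, 0, -0.05]],
  [60, [32, -13, 5], [0, 0, -0.05]],
  [60, [33, -11, 5], [0, 0, -0.05]],
  [60, [33, -10, 5], [0, 0, -0.05]],
  [60, [33, -8, 5], [0, 0, -0.05]],
  [60, [34, -6, 5], [0, 0, -0.05]],
  [60, [34, -5, 5], [0, 0, -0.05]],
  [60, [34, -3, 5], [0, 0, -0.05]],
  [60, [35, -1, 5], [0, 0, -0.05]],
])

```text
clock: 2.1
ee_pos: [0.4945, 0.1143, 0.1602]
orientation: [0.0, 0.696, 0.718, -0.0]
ft_force: [0.1, -0.7, -0.2]
opening: 0.691
grasp_force: 0.0
```

```bash
python3 - <<'E'
from h import *
p,a,o=pose(); print(p,a,o["opening"],o["ft_force"],o["clock"],o["qpos"])
E
```

```text
[0.49453105 0.11426205 0.16023033] 1.6017888937299694 0.6907058533443023 [ 0.14068736 -0.6972132  -0.22082022] 2.1 [ 0.39704533  0.19818959 -0.78322066  1.81531367  0.15076995  1.18904644
 -0.40186085]
```

>>> carry_out([
  [60, [0, 0, 37], [0, 0, 0]],
  [60, [0, 0, 37], [0, 0, 0]],
  [60, [0, 0, 37], [0, 0, 0]],
  [60, [0, 0, 25], [0, 0, 0]],
  [60, [0, 0, 12], [0, 0, 0]],
  [60, [-6, 0, 0], [0, 0, 0]],
  [60, [-6, 0, 0], [0, 0, 0]],
  [60, [-6, 0, 0], [0, 0, 0]],
  [60, [-6, 0, 0], [0, 0, 0]],
  [60, [-6, 0, 0], [0, 0, 0]],
  [60, [-6, 0, 0], [0, 0, 0]],
  [60, [-6, 0, 0], [0, 0, 0]],
])

```text
clock: 3.1
ee_pos: [0.4973, 0.0717, 0.0139]
orientation: [0.001, 0.697, 0.717, 0.001]
ft_force: [-0.7, 6.4, 5.0]
opening: 0.692
grasp_force: 3.1
```

>>> carry_out([
  [60, [-10, 0, 0], [0, 0, 0]],
  [60, [-12, 0, 0], [0, 0, 0]],
  [60, [-12, 0, 0], [0, 0, 0]],
  [60, [-12, 0, 0], [0, 0, 0]],
  [60, [-12, 0, 0], [0, 0, 0]],
  [60, [-12, 0, 0], [0, 0, 0]],
  [60, [-10, 0, 0], [0, 0, 0]],
  [60, [-8, 0, 0], [0, 0, 0]],
  [60, [-6, 0, 0], [0, 0, 0]],
  [60, [-4, 0, 0], [0, 0, 0]],
  [60, [-2, 0, 0], [0, 0, 0]],
  [60, [0, 0, 0], [0, 0, 0]],
])

```text
clock: 4.1
ee_pos: [0.5001, -0.0289, 0.0137]
orientation: [0.001, 0.697, 0.717, 0.001]
ft_force: [0.7, 4.6, 2.9]
opening: 0.689
grasp_force: 2.1
```

```bash
cat >> h.py <<'E'
def look(nm):
    from rig import eyes
    d=eyes.get_image("top"); cv2.imwrite(f"pics/{nm}.png",d["frame"][:,:,::-1]); pickle.dump(d,open(nm+".pkl","wb")); return d,cloud(d)
def fit(W,c,zl,zh,R=.075,box=None):
    "min enclosing circle of points near c in height band"
    m=(W[...,2]>zl)&(W[...,2]<zh)&(np.hypot(W[...,0]-c[0],W[...,1]-c[1])<R)
    s=W[m]; return cv2.minEnclosingCircle(s[:,:2].astype(np.float32)),circ(s[:,:2]),len(s)
E
python3 - <<'E'
from h import *
p,a,o=pose(); print(p,a,o["ft_force"],o["clock"])
d,W=look("t1")
E
```

```text
[ 0.5000847  -0.02891804  0.01365578] 1.5997352081058054 [0.73421631 4.59592623 2.87262037] 4.1
```

View pics/t1.png

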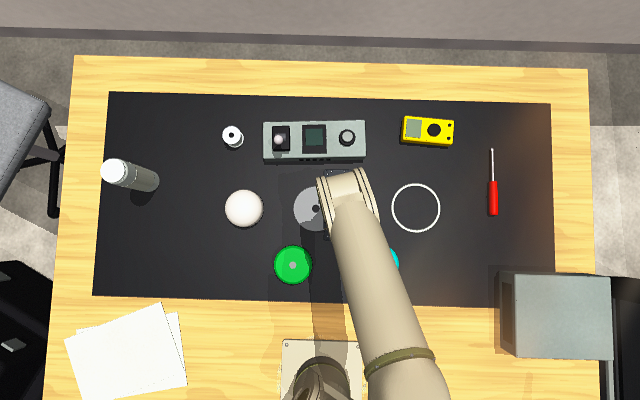

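The arm hides the antenna in the top view, but the bare plate's middle now shows at about (315,208). I'll use the scene camera's depth for the antenna.

```bash
cat >> h.py <<'E'
def scene_fit(c,zl=.036,zh=.047,R=.056,nm=None):
    "centre of white disc of radius R from scene depth near c, robust circle through its top"
    from rig import eyes
    d=eyes.get_image("scene"); W=cloud(d); f=d["frame"].astype(int)
    if nm: cv2.imwrite(f"pics/{nm}.png",d["frame"][:,:,::-1])
    m=(W[...,2]>zl)&(W[...,2]<zh)&(np.hypot(W[...,0]-c[0],W[...,1]-c[1])<.085)&(f.min(2)>120)&(f.max(2)-f.min(2)<40)
    m=cv2.morphologyEx(m.astype(np.uint8),cv2.MORPH_OPEN,np.ones((3,3)))>0
    s=W[m]; return cv2.minEnclosingCircle(s[:,:2].astype(np.float32)),s.min(0),s.max(0),len(s)
E
python3 - <<'E'
from h import *
d=pickle.load(open("t1.pkl","rb"));W=cloud(d)
print("hole",W[206:211,313:318].reshape(-1,3).mean(0), W[200,305])
g=d["frame"].mean(2); m=np.zeros(g.shape,bool); m[183:234,288:314]=(g[183:234,288:314]>70)
s=W[m][:,:2]; print(m.sum(), s.min(0), s.max(0))
# left rim points: leftmost plate pixel per row
P=np.array([W[v,np.where(m[v])[0][0],:2] for v in range(188,229) if m[v].any()]); print("plate rim",circ(P))
print(scene_fit((.5018,-.0845),nm="s1"))
E
```

```text
hole [4.95673770e-01 3.21750705e-02 4.15176614e-04] [0.51857495 0.06274852 0.00333827]
743 [0.42846162 0.02065097] [0.5711261  0.09847982]
plate rim (array([0.49699217, 0.02540005]), np.float64(0.07221717191682746))
(((0.5013144612312317, -0.0880184918642044), 0.0547015406191349), array([ 0.45020249, -0.13973248,  0.03606891]), array([ 0.55481003, -0.03591712,  0.04665463]), 570)
```

View pics/s1.png

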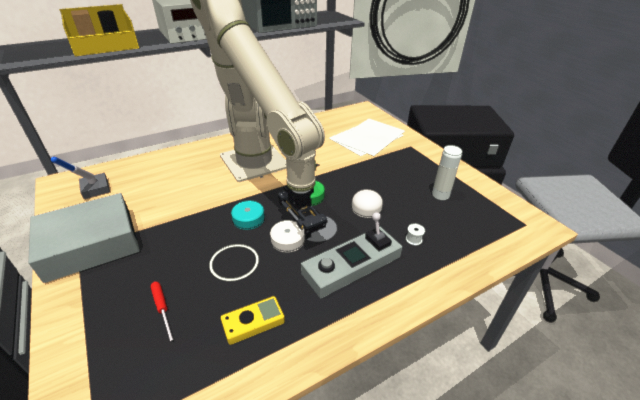

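The scene picture shows the flat antenna at (287,236), still flat in the cradle in front of the fingers and away from the turquoise disc. I'll keep pushing and stop just short of the ring.

>>> carry_out([
  [60, [-5, 0, 0], [0, 0, 0]],
  [60, [-9, 0, 0], [0, 0, 0]],
  [60, [-12, 0, 0], [0, 0, 0]],
  [60, [-12, 0, 0], [0, 0, 0]],
  [60, [-12, 0, 0], [0, 0, 0]],
  [60, [-12, 0, 0], [0, 0, 0]],
  [60, [-12, 0, 0], [0, 0, 0]],
  [60, [-12, 0, 0], [0, 0, 0]],
  [60, [-12, 0, 0], [0, 0, 0]],
  [60, [-12, 0, 0], [0, 0, 0]],
  [60, [-12, 0, 0], [0, 0, 0]],
  [60, [-10, 0, 0], [0, 0, 0]],
])

```text
clock: 5.2
ee_pos: [0.5033, -0.1608, 0.0131]
orientation: [-0.0, 0.697, 0.718, 0.0]
ft_force: [0.5, 7.3, 6.3]
opening: 0.687
grasp_force: 4.0
```

>>> carry_out([
  [60, [-9, 0, 0], [0, 0, 0]],
  [60, [-8, 0, 0], [0, 0, 0]],
  [60, [-7, 0, 0], [0, 0, 0]],
  [60, [-6, 0, 0], [0, 0, 0]],
  [60, [-4, 0, 0], [0, 0, 0]],
  [60, [-3, 0, 0], [0, 0, 0]],
  [60, [-1, 0, 0], [0, 0, 0]],
  [60, [0, 0, 0], [0, 0, 0]],
])

```text
clock: 5.87
ee_pos: [0.5043, -0.1984, 0.013]
orientation: [-0.0, 0.697, 0.717, 0.0]
ft_force: [0.6, 4.0, 4.1]
opening: 0.691
grasp_force: 2.9
```

```bash
python3 - <<'E'
from h import *
p,a,o=pose(); print(p,a,o["ft_force"],o["clock"])
print(scene_fit((.506,-.26),nm="s2"))
d=pickle.load(open("scene0.pkl","rb"));W=cloud(d);g=d["frame"].min(2)
m=np.zeros(g.shape,bool); m[240:284,206:263]=g[240:284,206:263]>120
print("scene ring",circ(W[m][:,:2]),m.sum())
im=cv2.imread("pics/s2.png")[180:330,140:340]; cv2.imwrite("pics/s2c.png",cv2.resize(im,None,fx=4,fy=4))
E
```

```text
[ 0.50427259 -0.19838837  0.012994  ] 1.6003030219505134 [0.61758802 4.01266419 4.12782244] 5.8667
(((0.5060322880744934, -0.2539871037006378), 0.05495264381170273), array([ 0.45333924, -0.3084673 ,  0.03613248]), array([ 0.56035398, -0.22047262,  0.04591282]), 642)
scene ring (array([ 0.503995  , -0.26865109]), np.float64(0.07031386405606505)) 353
```

View pics/s2c.png

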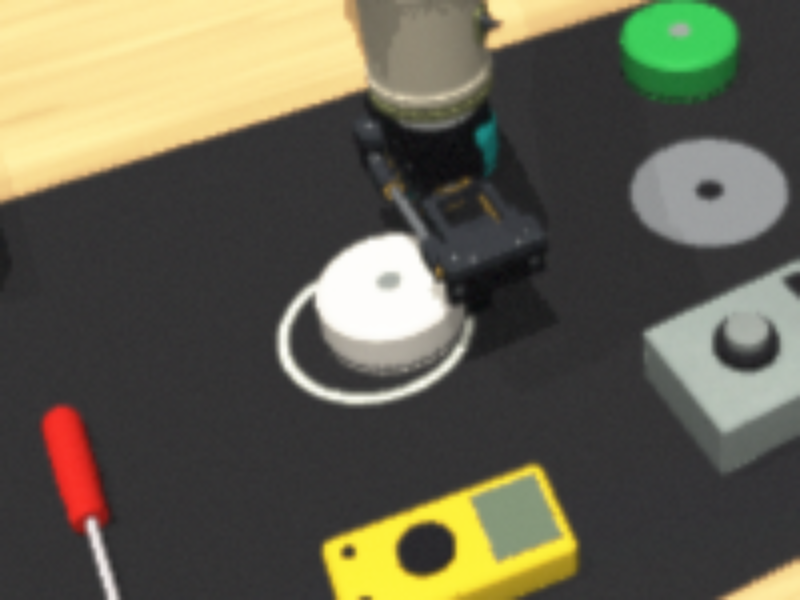

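The crop shows the antenna flat, at crop (390,305), and about 14 mm short of the ring's centre. I'll push 14 mm more, back off and lift.

>>> carry_out([
  [60, [-4, 0, 0], [0, 0, 0]],
  [60, [-4, 0, 0], [0, 0, 0]],
  [60, [-3, 0, 0], [0, 0, 0]],
  [60, [-2, 0, 0], [0, 0, 0]],
  [60, [-1, 0, 0], [0, 0, 0]],
  [60, [0, 0, 0], [0, 0, 0]],
  [60, [3, 0, 0], [0, 0, 0]],
  [60, [8, 0, 0], [0, 0, 0]],
  [60, [15, 0, 0], [0, 0, 0]],
  [60, [20, 0, -10], [0, 0, 0]],
  [60, [20, 0, -30], [0, 0, 0]],
  [60, [20, 0, -35], [0, 0, 0]],
])

```text
clock: 6.92
ee_pos: [0.4998, -0.1257, 0.0864]
orientation: [-0.002, 0.697, 0.717, -0.001]
ft_force: [1.2, -0.1, 0.3]
opening: 0.692
grasp_force: 0.0
```

>>> carry_out([
  [60, [35, 0, -20], [0, 0, 0]],
  [60, [35, 0, -20], [0, 0, 0]],
  [60, [35, 0, -20], [0, 0, 0]],
  [60, [38, 0, -12], [0, 0, 0]],
  [60, [40, 0, 0], [0, 0, 0]],
  [60, [40, 0, 0], [0, 0, 0]],
  [60, [40, 0, 0], [0, 0, 0]],
  [60, [40, 0, 0], [0, 0, 0]],
  [60, [40, 0, 0], [0, 0, 0]],
  [60, [40, 0, 0], [0, 0, 0]],
  [60, [38, 0, 0], [0, 0, 0]],
  [60, [20, 0, 0], [0, 0, 0]],
])

```text
clock: 7.92
ee_pos: [0.4872, 0.3184, 0.1593]
orientation: [-0.001, 0.695, 0.719, 0.0]
ft_force: [-0.0, -0.5, 0.3]
opening: 0.688
grasp_force: 0.0
```

```bash
python3 - <<'E'
from h import *
p,a,o=pose(); print(p,a,o["ft_force"],o["clock"])
d,W=look("t2"); print(fit(W,(.506,-.268),.02,.06)[0])
c=d["frame"][160:260,270:470]; cv2.imwrite("pics/t2c.png",cv2.resize(c,None,fx=4,fy=4,interpolation=cv2.INTER_CUBIC)[:,:,::-1])
print(scene_fit((.505,-.267))[0])
E
```

```text
[0.48716445 0.31842936 0.1593414 ] 1.6035890728459288 [-0.04591767 -0.53460626  0.30292314] 7.9167
((0.5050746202468872, -0.26583006978034973), 0.055164795368909836)
((0.5058040022850037, -0.2687687575817108), 0.054698724299669266)
```

View pics/t2c.png

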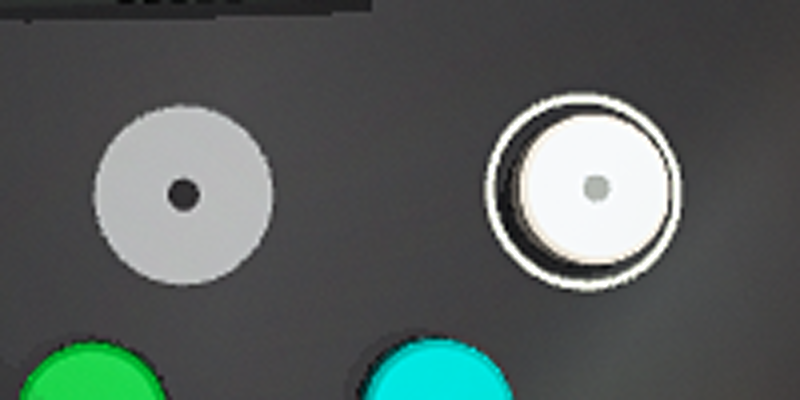

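The flat antenna lies inside the ring, about 2.5 mm off centre. The plate's middle is at crop (183,195). Next I refine the plate centre and descend behind the dome.

```bash
python3 - <<'E'
from h import *
d=pickle.load(open("t2.pkl","rb"));W=cloud(d);g=d["frame"].mean(2).astype(np.float32)
m=np.zeros(g.shape,np.uint8); m[183:234,288:343]=g[183:234,288:343]>110
c=max(cv2.findContours(m,cv2.RETR_EXTERNAL,cv2.CHAIN_APPROX_NONE)[0],key=len)[:,0]
print(cv2.minEnclosingCircle(c)); x=(W[c[:,1],c[:,0]]); x=x[x[:,2]<.1]; print("plate",circ(x[:,:2]))
print("dome",fit(W,(.488,.241),.012,.08)[0])
E
```

```text
((315.39715576171875, 208.278076171875), 22.59566879272461)
plate (array([0.4952642 , 0.03080588]), np.float64(0.06570361030912238))
dome ((0.48813289403915405, 0.24103599786758423), 0.05545714497566223)
```

>>> carry_out([
  [60, [0, -1, 37], [0, 0, 0]],
  [60, [0, 0, 37], [0, 0, 0]],
  [60, [0, 0, 37], [0, 0, 0]],
  [60, [0, 0, 24], [0, 0, 0]],
  [60, [0, 0, 12], [0, 0, 0]],
  [60, [-6, 0, 0], [0, 0, 0]],
  [60, [-6, 0, 0], [0, 0, 0]],
  [60, [-6, 0, 0], [0, 0, 0]],
  [60, [-6, 0, 0], [0, 0, 0]],
  [60, [-6, 0, 0], [0, 0, 0]],
  [60, [-8, 0, 0], [0, 0, 0]],
  [60, [-10, 0, 0], [0, 0, 0]],
])

```text
clock: 9.02
ee_pos: [0.4902, 0.2667, 0.0139]
orientation: [0.0, 0.696, 0.718, 0.002]
ft_force: [0.6, 5.7, 4.7]
opening: 0.695
grasp_force: 2.7
```

>>> carry_out([
  [60, [-12, 0, 0], [0, 0, 0]],
  [60, [-12, 0, 0], [0, 0, 0]],
  [60, [-12, 0, 0], [0, 0, 0]],
  [60, [-12, 0, 0], [0, 0, 0]],
  [60, [-12, 0, 0], [0, 0, 0]],
  [60, [-12, 0, 0], [0, 0, 0]],
  [60, [-12, 0, 0], [0, 0, 0]],
  [60, [-12, 0, 0], [0, 0, 0]],
  [60, [-12, 0, 0], [0, 0, 0]],
  [60, [-10, 0, 0], [0, 0, 0]],
  [60, [-8, 0, 0], [0, 0, 0]],
  [60, [-6, 0, 0], [0, 0, 0]],
])

```text
clock: 10.02
ee_pos: [0.4939, 0.1334, 0.0131]
orientation: [0.0, 0.697, 0.717, 0.001]
ft_force: [0.1, 4.9, 6.1]
opening: 0.688
grasp_force: 3.2
```

```bash
python3 - <<'E'
from h import *
p,a,o=pose(); print(p,a,o["ft_force"],o["clock"])
E
```

```text
[0.49393966 0.13340216 0.01314076] 1.599456553725833 [0.12166247 4.86984695 6.0613952 ] 10.0167
```

>>> carry_out([
  [60, [-7, -1, 0], [0, 0, 0]],
  [60, [-8, 0, 0], [0, 0, 0]],
  [60, [-8, 0, 0], [0, 0, 0]],
  [60, [-6, 0, 0], [0, 0, 0]],
  [60, [-4, 0, 0], [0, 0, 0]],
  [60, [-2, 0, 0], [0, 0, 0]],
  [60, [0, 0, 0], [0, 0, 0]],
])

```text
clock: 10.6
ee_pos: [0.4936, 0.0985, 0.0128]
orientation: [0.0, 0.697, 0.717, 0.0]
ft_force: [1.5, 2.1, 3.0]
opening: 0.689
grasp_force: 1.9
```

```bash
python3 - <<'E'
from h import *
p,a,o=pose(); print(p,a,o["ft_force"],o["clock"])
print(scene_fit((.496,.042),zl=.015,zh=.07))
E
```

```text
[0.49363608 0.09848578 0.01278734] 1.5994656152825435 [1.49639539 2.12033297 3.00954383] 10.6
(((0.49456489086151123, 0.04569121450185776), 0.05953114479780197), array([ 0.44709245, -0.01371788,  0.01505523]), array([0.54902961, 0.09523189, 0.06413402]), 682)
```

>>> carry_out([
  [60, [-4, 0, 0], [0, 0, 0]],
  [60, [-4, 0, 0], [0, 0, 0]],
  [60, [-3, 0, 0], [0, 0, 0]],
  [60, [-1, 0, 0], [0, 0, 0]],
  [60, [0, 0, 0], [0, 0, 0]],
  [60, [3, 0, 0], [0, 0, 0]],
  [60, [8, 0, 0], [0, 0, 0]],
  [60, [15, 0, 0], [0, 0, 0]],
  [60, [20, 0, -10], [0, 0, 0]],
  [60, [20, 0, -30], [0, 0, 0]],
  [60, [20, 0, -35], [0, 0, 0]],
  [60, [20, 0, -35], [0, 0, 0]],
])

```text
clock: 11.65
ee_pos: [0.4894, 0.1937, 0.1231]
orientation: [-0.0, 0.697, 0.717, -0.001]
ft_force: [1.6, 0.5, -0.4]
opening: 0.69
grasp_force: 0.0
```

>>> carry_out([
  [0, [25, 0, -30], [0, 0, 0]],
  [0, [30, 0, -20], [0, 0, 0]],
  [0, [30, 0, -20], [0, 0, 0]],
  [0, [30, 0, 0], [0, 0, 0]],
  [0, [30, 0, 0], [0, 0, 0]],
  [0, [10, 0, 0], [0, 0, 0]],
  [0, [0, 0, 0], [0, 0, 0]],
])

```text
clock: 12.23
ee_pos: [0.4843, 0.3508, 0.1919]
orientation: [-0.001, 0.695, 0.719, -0.0]
ft_force: [-0.2, -0.1, -0.8]
opening: 0.244
grasp_force: 0.0
```

```bash
python3 - <<'E'
from h import *
p,a,o=pose(); print(p,a,o["ft_force"],o["clock"])
d,W=look("t3"); print("flat",fit(W,(.505,-.267),.02,.06)[0]); print("dome",fit(W,(.4953,.0308),.012,.08)[0])
c=d["frame"][100:250,250:450]; cv2.imwrite("pics/t3c.png",cv2.resize(c,None,fx=4,fy=4,interpolation=cv2.INTER_CUBIC)[:,:,::-1])
# lever and button from both cams
from rig import eyes
ds=eyes.get_image("scene")
for n,D,Q in(("top",d,W),("scene",ds,cloud(ds))):
    m=(Q[...,2]>.085)&(Q[...,2]<.17)&(np.hypot(Q[...,0]-.69,Q[...,1]-.135)<.06); s=Q[m]
    for z in(.085,.1,.115,.13,.14): t=s[(s[:,2]>=z)&(s[:,2]<z+.015)]; print(n,z,len(t),t.mean(0) if len(t) else '')
    m=(Q[...,2]>.064)&(Q[...,2]<.08)&(np.hypot(Q[...,0]-.7,Q[...,1]+.054)<.03); s=Q[m]; print("button",len(s),np.median(s,0),s.min(0),s.max(0))
E
```

```text
[0.48432443 0.35075019 0.19185378] 1.6042197727634102 [-0.15039192 -0.05134438 -0.80476377] 12.2333
flat ((0.5051760077476501, -0.2661592364311218), 0.05532068386673927)
dome ((0.4940061569213867, 0.03237096220254898), 0.055545393377542496)
top 0.085 4 [0.68879116 0.12708137 0.08639335]
top 0.1 0 
top 0.115 0 
top 0.13 28 [0.66258477 0.13254222 0.1420301 ]
top 0.14 70 [0.66571084 0.13388581 0.14677352]
button 108 [ 0.69867497 -0.05347066  0.07101154] [ 0.67783244 -0.07434345  0.06407374] [ 0.71481719 -0.03121288  0.07614113]
scene 0.085 18 [0.6844162  0.13312435 0.09178403]
scene 0.1 13 [0.67972108 0.13167103 0.10878629]
scene 0.115 15 [0.67351845 0.13122685 0.12012208]
scene 0.13 37 [0.67155578 0.12810347 0.13961428]
scene 0.14 44 [0.66872499 0.12959634 0.1451881 ]
button 87 [ 0.70067447 -0.05716777  0.06989054] [ 0.68364215 -0.07101385  0.06413912] [ 0.72050653 -0.04038719  0.07355156]
```

View pics/t3c.png

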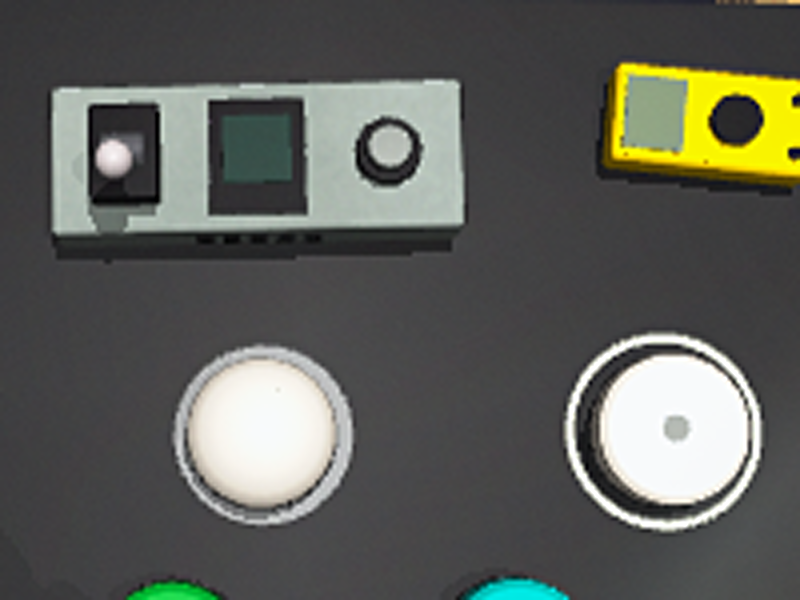

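Dome about 2 mm off the plate's centre and flat antenna about 2.5 mm off the ring's centre; both lie flat inside their markings. The lever knob is at crop (113,157) and the button at (389,148). I'll put the shut fingers behind the lever.

>>> carry_out([
  [0, [-28, 17, 0], [0, 0, 0]],
  [0, [-28, 17, 0], [0, 0, 0]],
  [0, [-28, 17, 0], [0, 0, 0]],
  [0, [-28, 17, 0], [0, 0, 0]],
  [0, [-28, 17, 0], [0, 0, 0]],
  [0, [-28, 17, 0], [0, 0, 0]],
  [0, [-28, 17, 0], [0, 0, 0]],
  [0, [-27, 15, 0], [0, 0, 0]],
  [0, [0, 0, 33], [0, 0, 0]],
  [0, [0, 0, 33], [0, 0, 0]],
  [0, [0, 0, 0], [0, 0, 0]],
  [0, [0, 0, 0], [0, 0, 0]],
])

```text
clock: 13.33
ee_pos: [0.6255, 0.1267, 0.1256]
orientation: [-0.001, 0.697, 0.717, -0.002]
ft_force: [-0.3, -0.0, 0.7]
opening: 0.009
grasp_force: 0.0
```

```bash
python3 - <<'E'
from h import *
p,a,o=pose(); print(p,a,o["ft_force"],o["clock"],o["opening"])
E
```

```text
[0.6255498  0.12671686 0.12557986] 1.598157062284296 [-0.26775505 -0.02344432  0.73175499] 13.3333 0.008612585375779918
```

Lever is at y ≈ 0.132, so I'll shift 6 mm left and push along +x.

>>> carry_out([
  [0, [6, 0, 0], [0, 0, 0]],
  [0, [0, 8, 0], [0, 0, 0]],
  [0, [0, 8, 0], [0, 0, 0]],
  [0, [0, 8, 0], [0, 0, 0]],
  [0, [0, 8, 0], [0, 0, 0]],
  [0, [0, 8, 0], [0, 0, 0]],
  [0, [0, 8, 0], [0, 0, 0]],
  [0, [0, 8, 0], [0, 0, 0]],
  [0, [0, 6, 0], [0, 0, 0]],
  [0, [0, 6, 0], [0, 0, 0]],
  [0, [0, 4, 0], [0, 0, 0]],
  [0, [0, 0, 0], [0, 0, 0]],
])

```text
clock: 14.33
ee_pos: [0.6991, 0.1368, 0.1262]
orientation: [-0.0, 0.697, 0.717, 0.0]
ft_force: [0.3, 0.7, -0.4]
opening: 0.005
grasp_force: 0.0
```

```bash
cat > lev.py <<'E'
from h import *
from rig import eyes
p,a,o=pose(); print(p,a,o["ft_force"],o["clock"],o["opening"])
ds=eyes.get_image("scene"); Q=cloud(ds)
m=(Q[...,2]>.088)&(Q[...,2]<.17)&(np.abs(Q[...,0]-.71)<.08)&(np.abs(Q[...,1]-.135)<.06); s=Q[m]
for z in np.arange(.09,.165,.01): t=s[(s[:,2]>=z)&(s[:,2]<z+.01)]; print(round(z,3),len(t),t.mean(0).round(4) if len(t) else '',t[:,0].max() if len(t) else '')
im=ds["frame"][170:290,290:450]; cv2.imwrite("pics/lev%d.png"%(o["clock"]*100),cv2.resize(im,None,fx=5,fy=5,interpolation=cv2.INTER_CUBIC)[:,:,::-1])
E
python3 lev.py; ls pics
```

```text
[0.69909465 0.13676571 0.12618263] 1.5994329555635138 [ 0.29189375  0.68860234 -0.43364685] 14.3333 0.0049754236744739225
0.09 7 [0.7014 0.132  0.0949] 0.7058578390062581
0.1 7 [0.7064 0.1322 0.1048] 0.7094568550754089
0.11 6 [0.7107 0.1322 0.1133] 0.7135563115150746
0.12 10 [0.7087 0.1276 0.1275] 0.7312310175892026
0.13 44 [0.7136 0.1293 0.135 ] 0.7323804148829762
0.14 58 [0.713  0.1325 0.1439] 0.7331835969430316
0.15 21 [0.7015 0.1295 0.155 ] 0.7101529702604047
0.16 20 [0.7034 0.1284 0.1644] 0.7125575210505064
crop.png
lev1433.png
s1.png
s2.png
s2c.png
scene0.png
t1.png
t2.png
t2c.png
t3.png
t3c.png
top0.png
```

>>> carry_out([
  [0, [0, 4, 0], [0, 0, 0]],
  [0, [0, 4, 0], [0, 0, 0]],
  [0, [0, 2, 0], [0, 0, 0]],
  [0, [0, 0, 0], [0, 0, 0]],
])

```text
clock: 14.72
ee_pos: [0.703, 0.1373, 0.1263]
orientation: [-0.003, 0.696, 0.718, -0.005]
ft_force: [-29.6, -5.9, 14.6]
opening: 0.008
grasp_force: 15.3
```

```bash
python3 lev.py
```

```text
[0.70304808 0.13734192 0.12634784] 1.6019148807731 [-29.60237083  -5.94719609  14.60731146] 14.7167 0.007874025808515659
0.09 7 [0.7015 0.1322 0.0937] 0.7074169761692612
0.1 7 [0.7085 0.1316 0.1051] 0.7140029604683444
0.11 5 [0.7124 0.1313 0.114 ] 0.7147521469539416
0.12 13 [0.7136 0.127  0.128 ] 0.7330735747926085
0.13 47 [0.7184 0.1307 0.1355] 0.7366300383355635
0.14 50 [0.7159 0.1325 0.144 ] 0.7332609542175386
0.15 21 [0.7067 0.1301 0.1552] 0.714895419306351
0.16 19 [0.708  0.1283 0.1643] 0.7156440223467421
```

The force jumped to 30 N, so the lever is at its end stop. I'll back off, rise and go above the button at (0.700, -0.0545).

>>> carry_out([
  [0, [0, -8, 0], [0, 0, 0]],
  [0, [0, -12, 0], [0, 0, 0]],
  [0, [0, 0, -30], [0, 0, 0]],
  [0, [0, 0, -35], [0, 0, 0]],
  [0, [-32, 1, 0], [0, 0, 0]],
  [0, [-32, 1, 0], [0, 0, 0]],
  [0, [-32, 1, 0], [0, 0, 0]],
  [0, [-32, 1, 0], [0, 0, 0]],
  [0, [-32, 1, 0], [0, 0, 0]],
  [0, [-32, 1, 0], [0, 0, 0]],
  [0, [0, 0, 35], [0, 0, 0]],
  [0, [0, 0, 0], [0, 0, 0]],
])

```text
clock: 15.77
ee_pos: [0.6981, -0.0591, 0.1515]
orientation: [-0.002, 0.698, 0.716, -0.003]
ft_force: [-1.1, -0.5, -2.8]
opening: 0.01
grasp_force: 0.0
```

```bash
python3 lev.py
```

```text
[ 0.69812236 -0.05908355  0.1514712 ] 1.5955399881642376 [-1.12947895 -0.46432614 -2.84971262] 15.7667 0.010401961986309568
0.09 7 [0.7018 0.1313 0.0944] 0.7064531147907492
0.1 7 [0.7077 0.1329 0.1038] 0.712680729062956
0.11 5 [0.712  0.1316 0.1136] 0.7160373204669552
0.12 5 [0.728  0.1296 0.1276] 0.7327248564366418
0.13 36 [0.727  0.1313 0.136 ] 0.733972730968949
0.14 23 [0.7236 0.1338 0.1431] 0.7351400268797066
0.15 0  
0.16 0
```

>>> carry_out([
  [0, [3, 1, 0], [0, 0, 0]],
  [0, [0, 0, 30], [0, 0, 0]],
  [0, [0, 0, 28], [0, 0, 0]],
  [0, [0, 0, 12], [0, 0, 0]],
  [0, [0, 0, 4], [0, 0, 0]],
  [0, [0, 0, 3], [0, 0, 0]],
  [0, [0, 0, 3], [0, 0, 0]],
  [0, [0, 0, 3], [0, 0, 0]],
  [0, [0, 0, 2], [0, 0, 0]],
  [0, [0, 0, 0], [0, 0, 0]],
])

```text
clock: 16.65
ee_pos: [0.7014, -0.0521, 0.0722]
orientation: [0.0, 0.697, 0.717, 0.0]
ft_force: [1.0, -0.6, 1.6]
opening: 0.002
grasp_force: 0.8
```

>>> carry_out([
  [0, [0, 0, 2], [0, 0, 0]],
  [0, [0, 0, 2], [0, 0, 0]],
  [0, [0, 0, 0], [0, 0, 0]],
])

```text
clock: 16.9
ee_pos: [0.7014, -0.0521, 0.0679]
orientation: [0.0, 0.697, 0.717, 0.0]
ft_force: [0.5, 0.4, 4.4]
opening: 0.009
grasp_force: 2.0
```

>>> carry_out([
  [0, [0, 0, 2], [0, 0, 0]],
  [0, [0, 0, 1], [0, 0, 0]],
  [0, [0, 0, 0], [0, 0, 0]],
])

```text
clock: 17.15
ee_pos: [0.7015, -0.052, 0.0664]
orientation: [0.001, 0.697, 0.717, 0.0]
ft_force: [-3.6, 0.7, 14.2]
opening: 0.006
grasp_force: 7.0
```

14 N is well over the 5 N needed, so the button is fully down. I'll hold it briefly, release and clear away.

>>> carry_out([
  [0, [0, 0, 0], [0, 0, 0]],
  [0, [0, 0, -4], [0, 0, 0]],
  [0, [0, 0, -10], [0, 0, 0]],
  [0, [0, 0, -30], [0, 0, 0]],
  [0, [0, 0, -38], [0, 0, 0]],
  [0, [0, 0, -38], [0, 0, 0]],
  [0, [-30, 0, -10], [0, 0, 0]],
  [0, [-30, 0, 0], [0, 0, 0]],
  [0, [-30, 0, 0], [0, 0, 0]],
  [0, [-20, 0, 0], [0, 0, 0]],
  [0, [0, 0, 0], [0, 0, 0]],
  [0, [0, 0, 0], [0, 0, 0]],
])

```text
clock: 18.15
ee_pos: [0.7035, -0.1638, 0.1941]
orientation: [-0.0, 0.698, 0.716, -0.0]
ft_force: [-0.1, 0.7, -0.0]
opening: 0.005
grasp_force: 0.0
```

```bash
python3 lev.py; python3 - <<'E'
from h import *
d,W=look("t4"); print("flat",fit(W,(.505,-.267),.02,.06)[0]); print("dome",fit(W,(.4953,.0308),.012,.08)[0])
from rig import eyes
Q=cloud(eyes.get_image("scene")); m=(Q[...,2]>.06)&(Q[...,2]<.08)&(np.hypot(Q[...,0]-.7,Q[...,1]+.054)<.03); s=Q[m]; print("button",len(s),np.median(s,0))
E
```

```text
[ 0.70350637 -0.16381609  0.1941104 ] 1.5971115885955474 [-1.18652452e-01  6.80519745e-01 -4.48208564e-04] 18.15 0.004868767947243505
0.09 7 [0.7023 0.1308 0.095 ] 0.7063635617540707
0.1 7 [0.7083 0.1323 0.1045] 0.7133109491620414
0.11 5 [0.7124 0.1312 0.1141] 0.7161618758688815
0.12 7 [0.7289 0.1318 0.128 ] 0.7336840487308592
0.13 34 [0.7268 0.1311 0.136 ] 0.7343618383645751
0.14 23 [0.7227 0.1346 0.1425] 0.7307756138656409
0.15 0  
0.16 0  
flat ((0.5049132704734802, -0.2647232115268707), 0.05456550791859627)
dome ((0.4949248135089874, 0.03233490139245987), 0.05472004786133766)
button 146 [ 0.70307946 -0.05758463  0.06753399]
```

```bash
python3 -c "
from rig import finish_job
print(finish_job())"
```

```text
the job is handed in; nothing more can be done
None
```

The job is handed in with no verdict shown: by my measurements both antennas are within about 4 mm of their centres, and I threw the lever to its stop, then pressed and released the button at about 18 s on the clock.

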